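# Hang the offcut pail on the bench scale

### The job

Get the little metal pail ready for weighing: with the pail standing where it is, swing its folded-down handle up until it stands upright, then lift the pail by that handle and hang it by the handle's wire on both prongs of the bench scale's twin hook. The hook's height is not known exactly, so lower the pail gently until you feel the hook carry it before you let go: do not drop it on the hook or force the scale down. Leave the pail hanging still, and do not drag or tip the pail or disturb the other things on the table.

Things in the scene. Friction and masses are not known exactly. Their poses are not given: they have to be found in the camera images.
- pail: Open tapered metal pail, 80 mm tall, outer diameter 76 mm at the foot, 100 mm at the rim, wall 3 mm; 0.2 to 0.35 kg in all. Origin: centre of its underside; z up. It stands on the table. Its wire handle starts folded down towards the pail's own -x side, which faces roughly to the right as the robot sees it, away from the scale (pail yaw 1.2 to 2.3 rad).
- hinge (a point): Middle of the handle's hinge axis, inside the pail 74 mm above the centre of its underside; the axis is the pail's y axis. Axes as the pail's.
- bail (a joint): Angle of the swing handle about the pail's y axis: 0 = level towards the pail's -x side, 1.571 = upright, up to 2.9 = folded over to the other side. Starts at 0.12 to 0.35. The hinge is slightly stiff (0.018 N m): the handle stays at whatever angle it is left; under 1 N at its top moves it.
- bail_grip (a point): Centre of the round wooden grip at the handle's top: 12 mm diameter, 34 mm long, 100 mm from the hinge. Axes: y along the grip, -x from hinge to grip. Bare 5 mm wire runs on in line with it from 17 to 45 mm each side, then slants to the hinges. Folded, the grip lies about 40 mm clear outside the rim, 86 to 108 mm above the table: a fingertip tilted inwards fits under it from outside.
- scale: Bench hanging scale, fixed: grey foot 105 x 120 x 12 mm, telescopic column, white head (50 x 74 x 62 mm) with round dials, twin steel hook in front. Origin: on the table on the column's axis; z up; its -x side, the hook's side, faces roughly towards the robot (yaw up to 0.35 rad). The hook is sprung: sinks 0.55 mm per N after a first 0.8 N, hard stop at 8 mm; over 8 N spoils the scale.
- under_hook (a point): Point at table height under the middle of the twin hook, 100 mm in front of the scale's origin; axes as the scale's. Hook: two 7 mm prongs along x, at y = +28 and -28 mm, nothing between, tips at x = -33 mm. Each dips into a trough 18 mm deep, flat 8 mm either side of here, open upwards over 50 mm. The grip goes between the prongs, bare wire across both troughs; bring the pail in from the tips, rim below the prongs, grip above.
- collar (a point): Black clamp collar on the column, 146 mm above the table. The upper column and hook are clamped here at a height that is not measured: the trough bottoms (where the wire comes to lie) are anywhere from 218 to 261 mm above the table, the prong tips 18 mm higher. Find it by touch or in the picture.
- bottle: bystander: glass bottle, 72 mm diameter, 190 mm tall; origin at its foot's centre
- bowl: bystander: white bowl, 130 mm across, 60 mm tall; origin at its foot's centre
- packets_a: bystander: stack of black packets 50 x 46 mm, 24 mm tall, between the pail and the scale; origin under its centre
- packets_b: bystander: stack of black packets 50 x 46 mm, 16 mm tall, at the left side; origin under its centre
- brush: bystander: brush lying along its x axis, flat on the table; origin near its middle
- spatula: bystander: spatula, 180 mm long, lying along its x axis; origin near its middle
- scissors: bystander: scissors with brass loops, 155 mm long along x, 8 mm high; origin near the pivot
Not all that is in view belongs to the job. What is shaped like the pail but turquoise is not meant.

How it is judged:
By the outcome, as a careful person would: the job done as asked, in the order asked, and still so for the second after the job is handed in, with the robot touching nothing.
It also fails if it takes over 70 s, if anything falls off the work surface, if the arm or the gripper's body presses on something with over 40 N, if the wrist force passes 120 N, or if a joint passes its speed limit or range.

### The arm

A 7-joint arm with a two-finger parallel gripper is mounted at the origin on the work surface. World frame = base frame: x ahead of the robot, y to its left, z up, the work surface at z = 0. Lengths are in m, angles in rad, forces in N, time in s.
With the tool pointing down it reaches from about 0.425 to 1.025 m from the base axis. Payload 3.6 kg.
Tool frame: the origin (TCP) lies on the centre line of the jaws, within the pads' length; the fingertips stand 17 mm ahead of it and the grasp point (between the pads) lies 2 mm behind it; z points along the fingers, y is the direction in which the jaws open and shut (so a half turn about z gives the same grasp; the last joint's range is limited). The gripper opens to 85 mm and grips with 20 to 120 N. Pads are 22 mm wide; open, the fingers measure 114 mm over their backs; the gripper's body (76 mm by 85 mm) begins 54 mm behind the grasp point. The pads swing forward as they close: fully open they stand 13 mm farther back than shut.
Start: joints at [1.062, 0.591, 0.048, 1.609, -0.033, 0.943, -0.034], TCP at [0.292, -0.664, 0.248] pointing down, gripper open.
Joint ranges: [-2.69, 2.69], [-0.47, 2.24], [-1.27, 1.36], [0.19, 2.51], [-1.53, 4.68], [0.08, 2.07], [-3.09, 3.09]. Speed limits (rad/s): [2.57, 2.57, 3.14, 3.14, 3.14, 3.14, 3.14].

### API

Orientations are given as a unit quaternion [x, y, z, w].
In Python, from workcell import env gives the robot as it stands.
- The arm moves only by the shell command python3 -m pendant 'ROWS' [FORCE]. ROWS is JSON, a list of rows, each a list of 5 numbers: the closure in counts, from 0 (fully open) to 255 (shut), then the shift along the tool's x, y, z as a fraction of full scale, then the turn about the tool's z as a fraction of full scale. In form: [[grip, x, y, z, yaw], ...]. A call has 1 to 10 rows; each row shifts and turns the commanded pose from where the row before left it, along the tool's axes as they then stand; what a row does not reach is not made up. Full scale, the value 1, is 30 cm for a shift and 90 degrees for a turn. A row lasts 1/10 s, in which the tool goes at most 50 mm and 8.59 degrees, less where a joint would pass 70% of its speed; a pose out of reach is approached as far as the arm can. A call with a number of a shift or a turn outside -1 to 1 is refused whole. A call with a gripper value outside its range is refused whole. The fingers move at their own pace and stop on an object; FORCE is the grip in N (left out, the last holds). Time passes only in rows, so rows that do not move let the fingers close. It gives the time, the measured TCP pose, the force and the opening at its end, in the units of the state.
- env.sense(): the state, without advancing time (a new reading comes with each control period).
- env.camera(name): name is "side" or "top" or "wrist"; returns the picture (480x640x3 uint8, blue, green, red); there is no depth.
- env.get_calibration(name): a dict with "intrinsics" (3x3 intrinsics, pixels), "view" (4x4, takes a point from world to camera coordinates). Camera axes: x right, y down, z forward; pixel columns grow to the right and rows downward; lengths in m; the calibration is good to about 2 mm. A picture is of the moment at which its call begins: read the wrist's pose just before it. get_calibration takes no time and is no camera call; for the wrist camera it gives the pose at the moment of the call.
- env.finish_job(): hands the job in, once; it reports no verdict.
Trained networks look in the newest picture that a camera, given by its name, has taken for a name from the list of things; names that differ only in an ending like _2 or _b are one class to them, and where a whole thing is asked for, a point or a joint stands for the part that bears it (a point fixed in the world has none). Each returns a list of dicts, best first, with "conf" (0 to 1); they miss things now and then, are a little off and sometimes report something else, mostly with a low value. They report only what shows in the picture. A call takes as long as a camera call. They do not tell look-alikes from the thing itself.
- env.spot_in(query, camera): "location" ([x, y, z] in m, in the coordinates of the camera as it stood for that picture, good to about 4 mm: the middle of the surface that is visible of it).
- env.masks_of(query, camera): "region" (480x640 bool, what is visible of it).
The state is a dict: "time_s": time; "joint_pos": joint angles; "joint_velocities": joint speeds; "effort": joint torques, N m; "tcp_pos": TCP position; "tool_rot": TCP orientation; "ft_force": force on the tool from outside, world axes, zero at the start; "wrist_torque": the same for the moment, N m; "grip_width": opening from 0.0 (shut) to 1.0 (fully open).
Only numpy, scipy, OpenCV 4.12 (cv2) and the standard library are available. Lean on these libraries where they do the work, as an engineer would, in place of code of your own. Each camera call takes 0.05 s, during which the arm holds its last target. There are 200 camera calls.

## Working session

There is one attempt and no reset: what is moved stays moved. The work goes in short steps, Python scripts to look and compute and a shell command to move; the robot and the scene stay as the last step left them, time stands still between calls to the robot, and variables do not carry over. Pictures are saved under pics/ and viewed, about 8 in all and at most 12, crops included, and the job is handed in when it is done.

```bash
ls; mkdir -p pics; cat > h.py <<'E'
import numpy as np, cv2
from workcell import env
from scipy.spatial.transform import Rotation as R
def world(p,cam,V=None):
    V=np.array(env.get_calibration(cam)["view"]) if V is None else V
    return (np.linalg.inv(V)@np.r_[p,1])[:3]
def proj(P,cam):
    c=env.get_calibration(cam); q=np.array(c["view"])@np.r_[P,1]; u=np.array(c["intrinsics"])@q[:3]; return u[:2]/u[2]
def ray(px,cam):
    c=env.get_calibration(cam); Vi=np.linalg.inv(np.array(c["view"])); d=Vi[:3,:3]@np.linalg.inv(np.array(c["intrinsics"]))@np.r_[px,1]; return Vi[:3,3],d
def atz(px,cam,z):
    o,d=ray(px,cam); return o+d*(z-o[2])/d[2]
def tri(px1,c1,px2,c2):
    o1,d1=ray(px1,c1);o2,d2=ray(px2,c2);d1/=np.linalg.norm(d1);d2/=np.linalg.norm(d2)
    s=np.linalg.lstsq(np.c_[d1,-d2],o2-o1,rcond=None)[0]; a=o1+s[0]*d1;b=o2+s[1]*d2
    return (a+b)/2,np.linalg.norm(a-b)
E
python3 - <<'E'
from h import *
np.set_printoptions(precision=4,suppress=True)
for c in ["side","top","wrist"]:
    cv2.imwrite(f"pics/{c}0.png",env.camera(c))
    V=np.array(env.get_calibration(c)["view"]); print(c,np.linalg.inv(V)[:3,3],V[2,:3],env.get_calibration(c)["intrinsics"])
    if c!="wrist":
        for q in ["pail","bail_grip","hinge","scale","under_hook","collar","bottle","bowl","packets_a","brush","spatula","scissors"]:
            try: print(c,q,[(round(d["conf"],2),world(d["location"],c,V).round(3).tolist(),proj(world(d["location"],c,V),c).round(0).tolist()) for d in env.spot_in(q,c)[:3]])
            except Exception as e: print(q,e)
s=env.sense(); print(s)
E
```

```text
pics
side [0.5165 0.9877 1.1119] [ 0.033  -0.7135 -0.6999] [[613.7938   0.     324.8048]
 [  0.     613.7938 237.6945]
 [  0.       0.       1.    ]]
side pail [(0.78, [0.826, -0.283, 0.062], [231.0, 184.0]), (0.76, [0.321, -0.222, 0.064], [421.0, 201.0]), (0.15, [0.635, 0.439, 0.123], [276.0, 419.0])]
side bail_grip [(0.66, [0.37, -0.159, 0.081], [404.0, 212.0]), (0.58, [0.604, -0.456, 0.041], [316.0, 153.0]), (0.52, [0.52, -0.232, 0.083], [344.0, 192.0])]
side hinge [(0.95, [0.318, -0.225, 0.064], [422.0, 200.0]), (0.85, [0.532, -0.178, 0.058], [339.0, 213.0]), (0.63, [0.824, -0.284, 0.057], [232.0, 185.0])]
side scale [(0.63, [0.641, 0.16, 0.118], [285.0, 299.0]), (0.57, [0.633, 0.012, 0.027], [295.0, 276.0])]
side under_hook [(0.66, [0.636, 0.158, 0.123], [287.0, 297.0])]
side collar [(0.98, [0.637, 0.159, 0.118], [287.0, 298.0]), (0.68, [0.604, -0.458, 0.039], [316.0, 153.0])]
side bottle [(0.58, [0.637, 0.44, 0.121], [274.0, 419.0])]
side bowl []
side packets_a [(0.93, [0.454, 0.405, 0.017], [375.0, 433.0]), (0.56, [0.633, 0.011, 0.028], [295.0, 275.0])]
side brush [(0.82, [0.4
[... 1382 characters left out ...]
 0.01], [483.0, 294.0])]
wrist [ 0.359  -0.6354  0.3731] [-0.2586 -0.114  -0.9592] [[353.8184   0.     318.1333]
 [  0.     353.8184 231.4858]
 [  0.       0.       1.    ]]
{'time_s': 1.35, 'joint_pos': array([ 1.0625,  0.5912,  0.0484,  1.6085, -0.0333,  0.9427, -0.0337]), 'joint_velocities': array([-0.0022, -0.002 ,  0.001 , -0.0003,  0.0002, -0.0016,  0.0005]), 'effort': array([ -0.0007, -54.8637,   1.546 , -19.8528,   0.0094,   0.0016,
        -0.    ]), 'tcp_pos': array([ 0.2921, -0.6635,  0.2483]), 'tool_rot': array([ 0.9786,  0.2059, -0.    , -0.    ]), 'ft_force': array([ 0.4156, -0.0407,  0.2637]), 'wrist_torque': array([ 0.0249, -0.0136,  0.0019]), 'grip_width': 1.002597538708872}
```

View pics/side0.png

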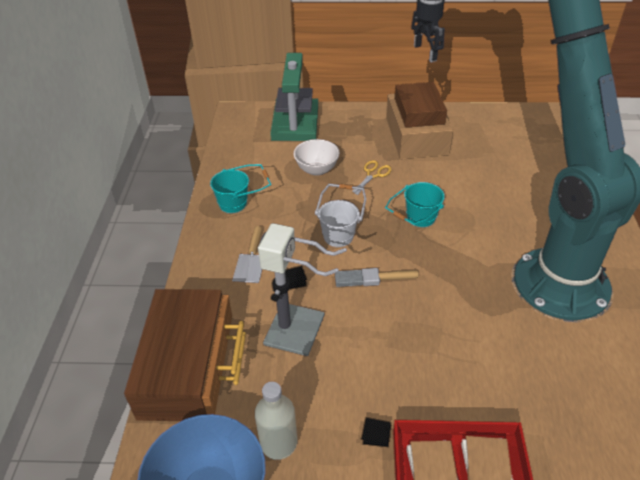

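View pics/top0.png

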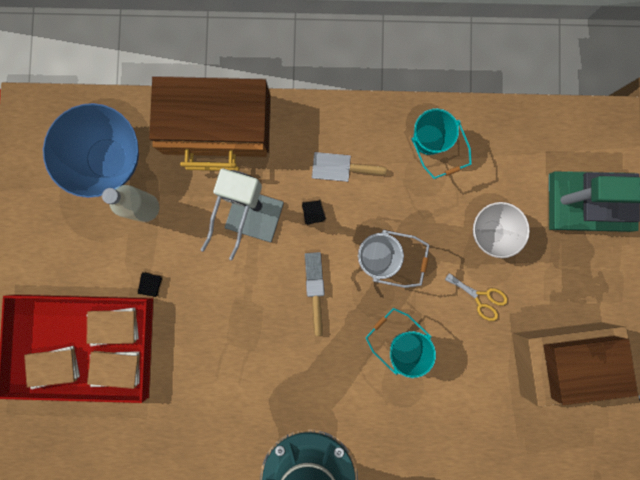

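```bash
python3 - <<'E'
import cv2,numpy as np
t=cv2.imread("pics/top0.png");s=cv2.imread("pics/side0.png")
def c(im,x,y,w=100,h=75,k=4): return cv2.resize(im[y:y+h,x:x+w],(w*k,h*k),interpolation=cv2.INTER_CUBIC)
cv2.imwrite("pics/crop1.png",np.vstack([np.hstack([c(t,345,218),c(s,295,175)]),np.hstack([c(t,190,165),c(s,255,220)])]))
E
```

```text
(no output)
```

View pics/crop1.png

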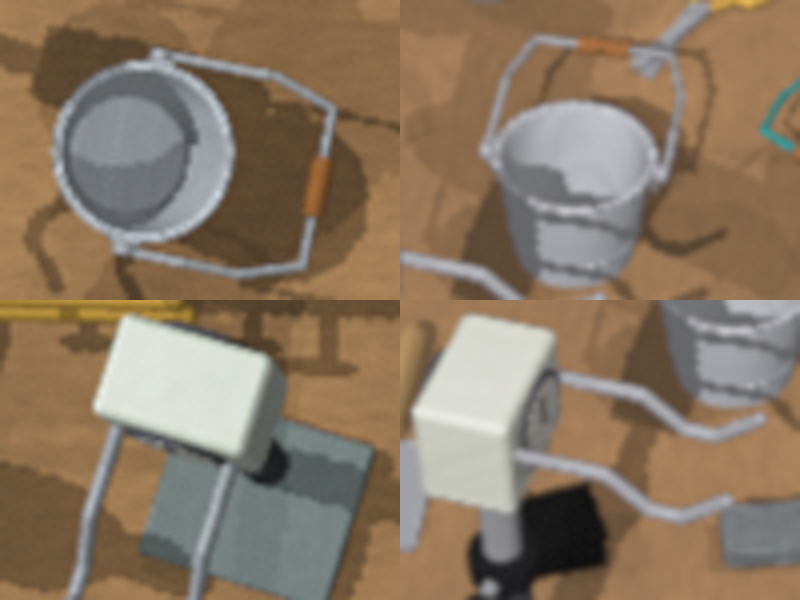

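```bash
python3 - <<'E'
from h import *
np.set_printoptions(precision=4,suppress=True)
P={}
for n,a,b in [("grip",(423.75,264.5),(346,186.25)),("gripE1",(425,257.25),(340,185.75)),("gripE2",(422.5,271.75),(352,186.75)),("cor1",(428,244.5),(329,185)),("cor2",(420.5,284.25),(362,188)),("h1",(384.5,231.25),(317,212.5)),("h2",(375.5,279.75),(360,218.75)),("tipR",(233,258),(345.5,249.5)),("tipL",(206,248),(337.5,269.5))]:
    p,e=tri(a,"top",b,"side"); P[n]=p; print(n,p,e)
h=(P["h1"]+P["h2"])/2; d=P["cor2"]-P["cor1"]; print("hinge",h,"axis yaw",np.arctan2(*(P["h1"]-P["h2"])[1::-1]),np.arctan2(*(-d)[1::-1])," y axis ->yaw=that-pi/2"); g=P["grip"]-h; print(g,np.linalg.norm(g),np.arctan2(g[2],np.hypot(*g[:2])),np.arctan2(g[1],g[0]))
t=cv2.imread("pics/top0.png");
import scipy
cv2.imwrite("pics/crop2.png",cv2.resize(t[160:280,190:300],None,fx=5,fy=5,interpolation=cv2.INTER_CUBIC))
for z in (.22,.24,.26): print(z,atz((329.5,253),"side",z),atz((321.75,273.5),"side",z))
for px in [(190+282/4-0,165+420/4),(190+168/4,165+420/4),(190+373/4,165+450/4-0),(190+140/4,165+550/4)]: print(px,atz(px,"top",.012))
E
```

```text
grip [ 0.5172 -0.248   0.0884] 0.0027480116761230532
gripE1 [ 0.5332 -0.2508  0.0876] 0.003483629131527731
gripE2 [ 0.5012 -0.2453  0.0892] 0.0020056439798000736
cor1 [ 0.5622 -0.258   0.0839] 0.0036793274474657064
cor2 [ 0.4742 -0.2413  0.0886] 0.00017062043825470652
h1 [ 0.5902 -0.1604  0.0746] 0.00433445481261544
h2 [ 0.4804 -0.1424  0.0713] 0.0012424785155267727
tipR [0.5174 0.149  0.2577] 0.004194017526277718
tipL [0.5335 0.2009 0.2565] 0.007069332882470902
hinge [ 0.5353 -0.1514  0.0729] axis yaw -0.16249637875805092 -0.18749245528043296  y axis ->yaw=that-pi/2
[-0.0181 -0.0966  0.0155] 0.09954349060372025 0.1561959980925127 -1.7564231597546107
0.22 [0.5476 0.1225 0.22  ] [0.5612 0.1788 0.22  ]
0.24 [0.5469 0.1419 0.24  ] [0.5602 0.1969 0.24  ]
0.26 [0.5462 0.1613 0.26  ] [0.5592 0.215  0.26  ]
(260.5, 270.0) [0.4957 0.1289 0.012 ]
(232.0, 270.0) [0.4939 0.1979 0.012 ]
(283.25, 277.5) [0.4791 0.0733 0.012 ]
(225.0, 302.5) [0.4153 0.2119 0.012 ]
```

View pics/crop2.png

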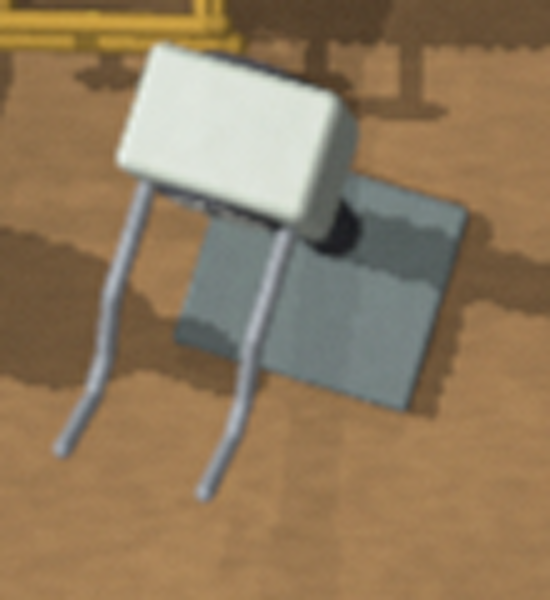

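```bash
python3 - <<'E'
from h import *
np.set_printoptions(precision=4,suppress=True)
P={}
for n,a,b in [("tipR",(231,258.4),(345.5,249.5)),("tipL",(202.4,250),(337.5,269.5)),("trR",(239.2,238),(329.75,252.75)),("trL",(210.2,233.2),(321.75,273.3))]:
    p,e=tri(a,"top",b,"side"); P[n]=p; print(n,p,e)
    for c in("top","side"): print(proj(p,c))
for s in "tr","tip":
    d=P[s+"L"]-P[s+"R"]; print(s,(P[s+"L"]+P[s+"R"])/2,np.linalg.norm(d),"yaw",np.arctan2(-d[0],d[1]))
c=[atz(p,"top",.012) for p in [(283.6,202.4),(271,241.6),(225.4,228)]]
print(*c, np.linalg.norm(c[0]-c[1]),np.linalg.norm(c[2]-c[1]))
d=c[2]-c[1];print("foot yaw",np.arctan2(-d[0],d[1]), "center",(c[0]+c[2])/2)
E
```

```text
tipR [0.517  0.1521 0.2609] 0.003298261493230498
[230.9588 259.2797]
[344.6506 249.4747]
tipL [0.5314 0.2061 0.262 ] 0.003040858003161019
[202.3634 250.8106]
[336.6911 269.4663]
trR [0.5524 0.1417 0.241 ] 0.01212420590039356
[239.0521 241.15  ]
[326.6927 252.5447]
trL [0.5632 0.1977 0.2417] 0.006078346921926831
[210.1389 234.7794]
[320.1653 273.1905]
tr [0.5578 0.1697 0.2413] 0.05698065621307819 yaw -0.1904141147738424
tip [0.5242 0.1791 0.2614] 0.05590762073591342 yaw -0.2612977545117338
[0.6617 0.078  0.012 ] [0.5652 0.1057 0.012 ] [0.5954 0.2177 0.012 ] 0.10040568330989243 0.1160496851108451
foot yaw -0.26367282447564566 center [0.6286 0.1478 0.012 ]
```

```bash
python3 -m pendant '[[100,0.12,-0.093,0,0],[100,0.12,-0.093,0,0],[100,0.12,-0.093,0,0],[100,0.12,-0.093,0,0],[100,0.12,-0.093,0,0],[100,0.12,-0.093,0,0],[100,0.12,-0.093,0,0],[100,0.12,-0.093,0,0],[100,0.12,-0.093,0,0],[100,0.12,-0.093,0,0]]' 20; python3 -m pendant '[[100,0,0,0,0.09],[100,0,0,0,0.09],[100,0,0,0,0.09],[100,0,0,0,0.09],[100,0,0,0,0.022],[100,0,0,0,0]]'
cat >> h.py <<'E'
def go(target,yd):  # shift (m) in tool axes to target, and turn (frac) so that tool y points at world angle yd (mod pi)
    s=env.sense(); M=R.from_quat(s["tool_rot"]).as_matrix(); d=M.T@(np.array(target)-s["tcp_pos"])
    a=np.arctan2(M[1,1],M[0,1]); e=(yd-a+np.pi/2)%np.pi-np.pi/2
    print("tcp",s["tcp_pos"].round(4),"yang",round(a,4),"shift/0.3",(d/.3).round(4),"turn frac",round(-e/(np.pi/2),4),"F",s["ft_force"].round(2),"w",round(s["grip_width"]*85,1),"t",s["time_s"],"tilt z",M[:,2].round(3))
E
python3 - <<'E'
from h import *
go([.5172,-.248,.25],-1.756)
im=env.camera("wrist");
for q in("bail_grip","hinge","pail"): print(q,[(round(d["conf"],2),world(d["location"],"wrist").round(4)) for d in env.spot_in(q,"wrist")[:3]])
cv2.imwrite("pics/w1.png",im)
E
```

```text
time_s: 2.35
tcp_pos: [0.51, -0.2615, 0.2486]
tool_rot: [0.979, 0.206, 0.0, 0.0]
ft_force: [0.6, -0.4, -1.0]
grip_width: 0.604
time_s: 2.95
tcp_pos: [0.5093, -0.263, 0.2484]
tool_rot: [0.996, -0.091, 0.0, 0.0]
ft_force: [0.8, -0.2, -0.6]
grip_width: 0.604
tcp [ 0.5093 -0.263   0.2484] yang -1.754 shift/0.3 [ 0.0167 -0.0539 -0.0054] turn frac 0.0013 F [ 0.78 -0.21 -0.64] w 51.3 t 2.95 tilt z [ 0. -0. -1.]
bail_grip [(0.73, array([ 0.5279, -0.2334,  0.0823])), (0.63, array([ 0.3863, -0.2372,  0.0795]))]
hinge [(0.89, array([ 0.3408, -0.2259,  0.0383])), (0.74, array([ 0.5331, -0.1437,  0.0599]))]
pail [(0.82, array([ 0.5319, -0.1412,  0.0583])), (0.62, array([ 0.3344, -0.2308,  0.0399]))]
```

View pics/w1.png

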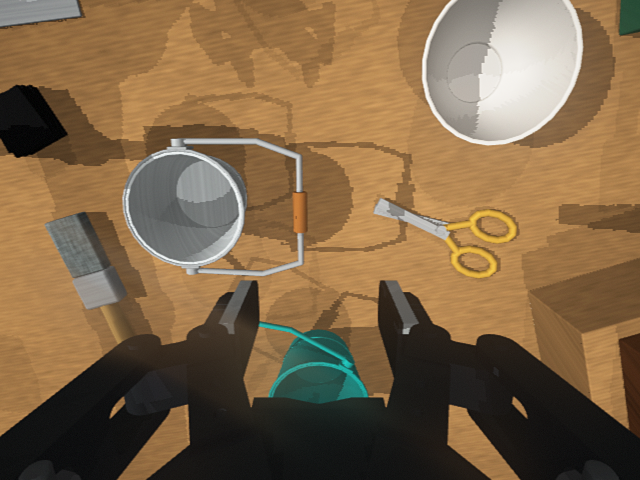

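```bash
python3 - <<'E'
from h import *
np.set_printoptions(precision=4,suppress=True)
def multi(obs):
    A=[];b=[]
    for px,c in obs:
        o,d=ray(px,c);d/=np.linalg.norm(d);N=np.eye(3)-np.outer(d,d);A.append(N);b.append(N@o)
    A=np.vstack(A);b=np.hstack(b);x=np.linalg.lstsq(A,b,rcond=None)[0];return x,np.linalg.norm(A@x-b)
o={"grip":((423.75,264.5),(346,186.25),(300.5,213)),"e1":((425,257.25),(340,185.75),(300,192)),"e2":((422.5,271.75),(352,186.75),(301,233)),"c1":((428,244.5),(329,185),(299,156)),"c2":((420.5,284.25),(362,188),(301,264)),"h1":((384.5,231.25),(317,212.5),(178,143)),"h2":((375.5,279.75),(360,218.75),(190,269))}
P={}
for n,v in o.items(): P[n],e=multi(list(zip(v,("top","side","wrist")))); print(n,P[n],e, atz(v[2],"wrist",.088 if n[0]!='h' else .074))
h=(P["h1"]+P["h2"])/2;d=P["c1"]-P["c2"];print(h,np.arctan2(d[1],d[0])); d=P["h1"]-P["h2"];print(np.arctan2(d[1],d[0]));g=P["grip"]-h;print(np.linalg.norm(g),np.arctan2(g[1],g[0]),np.arcsin(g[2]/np.linalg.norm(g)))
E
```

```text
grip [ 0.5169 -0.2494  0.0869] 0.0024250092100913862 [ 0.5167 -0.2503  0.088 ]
e1 [ 0.5333 -0.2524  0.0857] 0.0028793148316537923 [ 0.534  -0.2534  0.088 ]
e2 [ 0.5007 -0.2465  0.0881] 0.0022459355721001716 [ 0.4997 -0.2473  0.088 ]
c1 [ 0.5621 -0.258   0.0839] 0.002607369626102836 [ 0.5623 -0.2583  0.088 ]
c2 [ 0.4737 -0.2415  0.0888] 0.0013802699546909911 [ 0.4723 -0.2418  0.088 ]
h1 [ 0.5901 -0.1611  0.0735] 0.003179157051831355 [ 0.5898 -0.1617  0.074 ]
h2 [ 0.4806 -0.1407  0.0737] 0.0019797059387963107 [ 0.4807 -0.1399  0.074 ]
[ 0.5353 -0.1509  0.0736] -0.1839000562700143
-0.1838344407744801
0.1010580531111786 -1.7555667960582482 0.1321619171568181
```

```bash
python3 - <<'E'
from h import *
go([.517,-.2492,.12],-1.7548)
E
```

```text
tcp [ 0.5092 -0.2632  0.2483] yang -1.7549 shift/0.3 [ 0.0171 -0.0505  0.4278] turn frac -0.0001 F [ 0.14  0.07 -0.58] w 51.8 t 3.15 tilt z [ 0.  0. -1.]
```

```bash
python3 -m pendant '[[135,0.017,-0.05,0,0],[135,0,0,0.12,0],[135,0,0,0.12,0],[135,0,0,0.12,0],[135,0,0,0.068,0],[135,0,0,0,0]]'; python3 - <<'E'
from h import *
go([.517,-.2492,.062],-1.7548)
E
```

```text
time_s: 3.75
tcp_pos: [0.5156, -0.2471, 0.117]
tool_rot: [0.996, -0.092, -0.003, -0.001]
ft_force: [-0.3, 0.7, 0.8]
grip_width: 0.473
tcp [ 0.5156 -0.2471  0.117 ] yang -1.7544 shift/0.3 [0.0069 0.0066 0.1833] turn frac 0.0003 F [-0.29  0.73  0.83] w 40.2 t 3.75 tilt z [-0.006  0.003 -1.   ]
```

```bash
python3 -m pendant '[[135,0.006,0.006,0.06,0],[135,0,0,0.06,0],[135,0,0,0.06,0],[135,0,0,0,0],[177,0,0,0,0],[177,0,0,0,0],[177,0,0,0,0]]'; python3 - <<'E'
from h import *
go([.517,-.2492,.062],-1.7548)
im=env.camera("wrist"); cv2.imwrite("pics/w2.png",im[100:480])
E
```

```text
time_s: 4.45
tcp_pos: [0.5193, -0.2516, 0.0672]
tool_rot: [0.996, -0.092, 0.001, 0.0]
ft_force: [-0.8, 0.3, -0.3]
grip_width: 0.305
tcp [ 0.5193 -0.2516  0.0672] yang -1.7559 shift/0.3 [-0.009  -0.0066  0.0172] turn frac -0.0007 F [-0.76  0.3  -0.32] w 25.9 t 4.45 tilt z [ 0.002 -0.001 -1.   ]
```

View pics/w2.png

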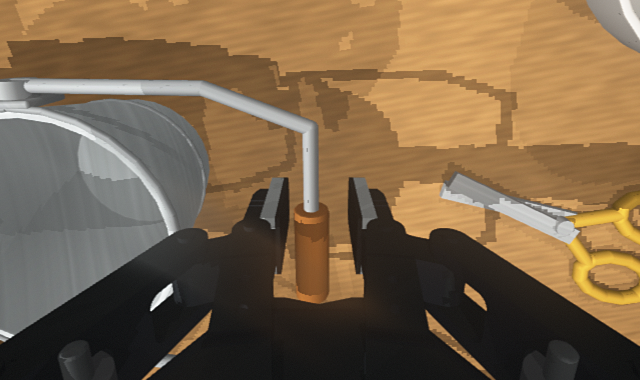

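```bash
cat >> h.py <<'E'
def favg(n=10):
    F=[]
    for i in range(n): env.camera("side"); F.append(env.sense()["ft_force"])
    F=np.array(F); return F.mean(0).round(2),F.std(0).round(2)
def orange(cam):
    im=env.camera(cam); hsv=cv2.cvtColor(im,cv2.COLOR_BGR2HSV); m=cv2.inRange(hsv,(5,150,80),(14,255,255))
    n,l,st,c=cv2.connectedComponentsWithStats(m); return [(st[i].tolist(),c[i].round(1).tolist()) for i in range(1,n) if st[i][4]>25]
E
python3 - <<'E'
from h import *
print(favg(6)); 
for c in("wrist","side","top"): print(c,orange(c))
E
python3 -m pendant '[[177,-0.009,-0.024,-0.018,0],[177,0,0,0,0],[177,0,0,0,0]]'; python3 - <<'E'
from h import *
print(favg(6)); 
for c in("wrist","side","top"): print(c,orange(c))
s=env.sense()["tcp_pos"]-np.array([.5353,-.1509,.074]); print("r",s@[-.183,-.983,0],"h",s[2])
E
```

```text
(array([0.12, 0.02, 0.07]), array([0.27, 0.35, 0.22]))
wrist [([294, 302, 36, 102, 3146], [311.7, 353.4])]
side [([292, 3, 78, 98, 4304], [325.0, 37.0]), ([368, 3, 151, 99, 7364], [440.0, 52.2]), ([528, 3, 99, 99, 5244], [580.7, 37.1]), ([443, 91, 18, 11, 97], [452.2, 97.1]), ([395, 212, 10, 7, 34], [399.0, 215.0]), ([202, 295, 26, 112, 748], [214.6, 353.6])]
top [([149, 78, 117, 64, 6758], [207.3, 109.4]), ([153, 141, 111, 15, 898], [205.0, 146.8]), ([445, 166, 14, 9, 53], [452.2, 170.2]), ([375, 317, 11, 12, 42], [379.8, 322.3]), ([554, 344, 84, 61, 3434], [589.6, 375.4])]
time_s: 5.25
tcp_pos: [0.5172, -0.2433, 0.0715]
tool_rot: [0.996, -0.092, 0.0, -0.0]
ft_force: [-0.3, 0.1, -0.1]
grip_width: 0.311
(array([-0.14, -0.12,  0.19]), array([0.29, 0.66, 0.36]))
wrist [([315, 288, 35, 99, 3003], [331.7, 337.9])]
side [([293, 3, 77, 98, 4375], [325.3, 37.1]), ([368, 3, 153, 99, 7452], [441.5, 52.1]), ([530, 3, 97, 99, 5071], [581.7, 36.9]), ([443, 90, 21, 11, 100], [452.8, 97.1]), ([394, 212, 11, 7, 35], [398.9, 215.0]), ([202, 295, 26, 112, 746], [214.7, 352.8])]
top [([149, 78, 117, 64, 6747], [207.3, 109.4]), ([153, 141, 111, 15, 889], [204.0, 146.8]), ([240, 152, 15, 2, 26], [247.0, 152.5]), ([446, 167, 13, 8, 44], [452.4, 170.2]), ([375, 317, 11, 12, 42], [379.7, 322.1]), ([554, 345, 84, 60, 3326], [588.9, 375.9])]
r 0.0947699011490901 h -0.0027703511670006536
```

```bash
python3 -m pendant '[[177,0,-0.0035,0,0],[177,0,0,0,0]]'; cat > c.py <<'E'
from h import *
print(favg(8)); print(orange("wrist")[:2])
s=env.sense()["tcp_pos"]-np.array([.5353,-.1509,.074]); print("r",s@[-.183,-.983,0],"h",s[2])
E
python3 c.py; python3 -m pendant '[[177,0,-0.0035,0,0],[177,0,0,0,0]]'; python3 c.py
```

```text
time_s: 5.9
tcp_pos: [0.5173, -0.2426, 0.0712]
tool_rot: [0.996, -0.092, -0.0, -0.0]
ft_force: [-0.1, 0.3, 0.3]
grip_width: 0.304
(array([ 0.23, -0.01, -0.18]), array([0.47, 0.48, 0.45]))
[([318, 288, 35, 99, 3006], [335.0, 337.8])]
r 0.09365743324665786 h -0.0027050904929204617
time_s: 6.55
tcp_pos: [0.5174, -0.2418, 0.0713]
tool_rot: [0.996, -0.092, -0.0, 0.0]
ft_force: [-0.6, -0.1, -0.3]
grip_width: 0.306
(array([ 0.06, -0.44, -0.19]), array([0.26, 0.31, 0.48]))
[([321, 288, 35, 99, 2995], [337.9, 337.7])]
r 0.09260768325916194 h -0.0027236661409777013
```

```bash
python3 -m pendant '[[177,0,-0.002,-0.01,0],[177,0,-0.002,-0.01,0],[177,0,0,0,0]]'; python3 c.py
```

```text
time_s: 7.3
tcp_pos: [0.5179, -0.2408, 0.0778]
tool_rot: [0.996, -0.093, 0.0, 0.0]
ft_force: [-0.3, -1.3, 0.2]
grip_width: 0.306
(array([-0.19, -1.38,  0.48]), array([0.31, 0.6 , 0.3 ]))
[([321, 287, 35, 99, 2976], [338.0, 336.9])]
r 0.09157816934389015 h 0.0032842727745164696
```

```bash
python3 -m pendant '[[177,0,0,-0.01,0],[177,0,-0.001,-0.01,0],[177,0,-0.001,-0.01,0],[177,0,0,0,0]]'; python3 c.py; python3 - <<'E'
from h import *
env.camera("top"); print([(round(d["conf"],2),world(d["location"],"top").round(4)) for d in env.spot_in("pail","top")[:3]])
E
```

```text
time_s: 8.15
tcp_pos: [0.5182, -0.2396, 0.0868]
tool_rot: [0.996, -0.092, 0.0, -0.0]
ft_force: [-0.4, 0.8, 0.4]
grip_width: 0.307
(array([ 0.21, -0.01, -0.01]), array([0.44, 0.51, 0.34]))
[([320, 285, 34, 96, 2833], [336.3, 333.4])]
r 0.09075362136456791 h 0.012199633651801559
[(0.91, array([ 0.5406, -0.161 ,  0.0379])), (0.88, array([ 0.3152, -0.2351,  0.0468])), (0.78, array([ 0.8302, -0.2886,  0.0551]))]
```

```bash
python3 -m pendant '[[177,0,-0.0035,-0.0135,0],[177,0,-0.004,-0.0165,0],[177,0,-0.005,-0.0165,0],[177,0,0,0,0]]'; python3 c.py; python3 -m pendant '[[177,0,-0.006,-0.015,0],[177,0,-0.0065,-0.0165,0],[177,0,-0.008,-0.0165,0],[177,0,0,0,0]]'; python3 c.py
```

```text
time_s: 9.1
tcp_pos: [0.5191, -0.2363, 0.1012]
tool_rot: [0.996, -0.092, 0.001, 0.0]
ft_force: [-0.3, -0.2, -0.0]
grip_width: 0.304
(array([ 0.49, -0.75,  0.4 ]), array([0.57, 0.45, 0.3 ]))
[([321, 280, 33, 94, 2667], [336.8, 327.5])]
r 0.08722579574456929 h 0.02616740308155696
time_s: 9.95
tcp_pos: [0.5201, -0.23, 0.1155]
tool_rot: [0.996, -0.092, 0.001, 0.0]
ft_force: [-0.7, -1.8, 1.2]
grip_width: 0.306
(array([-0.11, -1.32,  0.46]), array([0.34, 0.33, 0.61]))
[([321, 279, 33, 94, 2659], [336.8, 326.0])]
r 0.08102813714981225 h 0.040548999885045664
```

```bash
python3 -m pendant '[[177,0,-0.003,-0.017,0],[177,0,-0.006,-0.017,0],[177,0,-0.007,-0.017,0],[177,0,0,0,0]]'; python3 c.py; python3 - <<'E'
from h import *
cv2.imwrite("pics/t2.png",env.camera("top"))
a=cv2.imread("pics/top0.png");b=cv2.imread("pics/t2.png")
f=lambda i:cv2.cvtColor(i,cv2.COLOR_BGR2GRAY)
# left part of the pail (not hidden by the arm)
t=f(a)[236:276,355:376]; r=cv2.matchTemplate(f(b)[228:284,347:384],t,cv2.TM_CCOEFF_NORMED); print(cv2.minMaxLoc(r))
E
```

```text
time_s: 10.8
tcp_pos: [0.5211, -0.2249, 0.1308]
tool_rot: [0.996, -0.092, 0.001, -0.0]
ft_force: [1.3, -0.5, 0.2]
grip_width: 0.305
(array([-0.26,  0.04, -0.14]), array([0.5 , 0.41, 0.56]))
[([319, 273, 31, 90, 2476], [333.7, 318.2])]
r 0.07609892079929714 h 0.05581154354035307
(-0.1032998338341713, 0.9917569756507874, (9, 16), (8, 8))
```

```bash
python3 -m pendant '[[177,0,-0.016,-0.022,0],[177,0,-0.017,-0.022,0],[177,0,0,0,0]]'; python3 c.py; python3 -m pendant '[[177,0,-0.018,-0.019,0],[177,0,-0.019,-0.018,0],[177,0,0,0,0]]'; python3 c.py
```

```text
time_s: 11.6
tcp_pos: [0.5232, -0.2151, 0.1444]
tool_rot: [0.996, -0.092, 0.001, 0.0]
ft_force: [-0.1, 0.3, 0.3]
grip_width: 0.302
(array([ 0.09,  0.3 , -0.17]), array([0.52, 0.73, 0.57]))
[([318, 270, 31, 89, 2390], [333.4, 315.0])]
r 0.0662228881057757 h 0.06895539771341581
time_s: 12.35
tcp_pos: [0.5252, -0.2037, 0.1551]
tool_rot: [0.996, -0.092, 0.001, -0.0]
ft_force: [0.9, -0.6, -0.5]
grip_width: 0.31
(array([-0.21,  0.23, -0.38]), array([0.36, 0.43, 0.16]))
[([317, 270, 30, 88, 2335], [331.6, 314.4])]
r 0.055208139592000376 h 0.0801176197204395
```

```bash
python3 -m pendant '[[177,0,-0.02,-0.014,0],[177,0,-0.021,-0.013,0],[177,0,-0.022,-0.011,0],[177,0,-0.023,-0.01,0],[177,0,0,0,0]]'; python3 c.py;  python3 -m pendant '[[177,0,-0.024,-0.007,0],[177,0,-0.024,-0.006,0],[177,0,-0.024,-0.004,0],[177,0,-0.024,-0.003,0],[177,0,-0.02,0,0],[177,0,0,0,0]]'; python3 c.py; python3 - <<'E'
from h import *
a=env.camera("side");b=env.camera("wrist")
cv2.imwrite("pics/u1.png",np.hstack([cv2.resize(a[140:260,270:400],(433,400),interpolation=2),cv2.resize(b,(360,400))]))
E
```

```text
time_s: 13.3
tcp_pos: [0.5299, -0.1777, 0.1692]
tool_rot: [0.996, -0.091, 0.001, -0.0]
ft_force: [-1.1, -0.2, 0.1]
grip_width: 0.306
(array([ 0.39, -0.19,  0.1 ]), array([0.74, 0.39, 0.47]))
[([314, 272, 30, 87, 2138], [328.2, 318.2])]
r 0.02954596230690663 h 0.0945097768758696
time_s: 14.35
tcp_pos: [0.5359, -0.1437, 0.1746]
tool_rot: [0.996, -0.091, -0.0, -0.0]
ft_force: [0.4, -0.2, 0.2]
grip_width: 0.303
(array([-0.07,  0.03, -0.1 ]), array([0.43, 0.5 , 0.43]))
[([314, 272, 30, 88, 2107], [327.9, 319.3])]
r -0.005191737818208017 h 0.10060836391445498
```

View pics/u1.png

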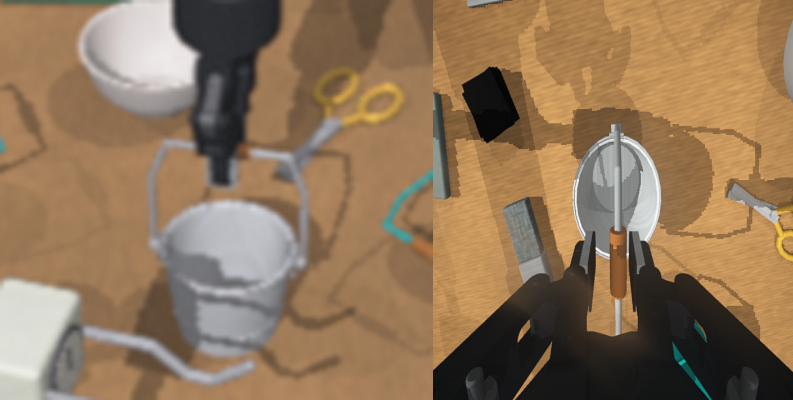

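```bash
python3 -m pendant '[[177,0.003,0.018,0.006,0],[190,0,0,0,0],[200,0,0,0,0],[210,0,0,0,0],[220,0,0,0,0],[255,0,0,0,0],[255,0,0,0,0],[255,0,0,0,0]]' 40; python3 c.py; python3 - <<'E'
from h import *
cv2.imwrite("pics/t3.png",env.camera("top"))
a=cv2.imread("pics/top0.png");b=cv2.imread("pics/t3.png")
f=lambda i:cv2.cvtColor(i,cv2.COLOR_BGR2GRAY)
t=f(a)[240:276,355:367]; r=cv2.matchTemplate(f(b)[232:284,347:375],t,cv2.TM_CCOEFF_NORMED); print(cv2.minMaxLoc(r)); go([.5353,-.1509,.3],-.26)
E
```

```text
time_s: 15.7
tcp_pos: [0.5355, -0.1507, 0.173]
tool_rot: [0.996, -0.092, 0.0, -0.0]
ft_force: [0.7, -0.1, 0.5]
grip_width: 0.124
(array([-0.42,  0.15,  1.54]), array([0.37, 0.69, 0.56]))
[([302, 276, 31, 88, 2115], [317.4, 322.5])]
r -0.00023339973157621166 h 0.09894348141642144
(-0.04238760471343994, 0.5384305119514465, (15, 5), (8, 8))
tcp [ 0.5355 -0.1507  0.1729] yang -1.7559 shift/0.3 [-0.0006  0.0007 -0.4236] turn frac -0.9523 F [-1.    0.45  2.54] w 10.4 t 16.2 tilt z [ 0.  0. -1.]
```

```bash
python3 -m pendant '[[255,0,0,-0.01,0],[255,0,0,-0.02,0],[255,0,0,-0.04,0],[255,0,0,-0.05,0],[255,0,0,-0.06,0],[255,0,0,-0.06,0],[255,0,0,-0.06,0],[255,0,0,-0.04,0],[255,0,0,-0.02,0],[255,0,0,0,0]]' 50; python3 - <<'E'
from h import *
print(favg(8)); go([.450,.1988,.284],-.26)
print(orange("wrist")[:2]); cv2.imwrite("pics/s4.png",env.camera("side"))
E
```

```text
time_s: 17.2
tcp_pos: [0.5357, -0.1509, 0.2817]
tool_rot: [0.996, -0.093, 0.001, 0.0]
ft_force: [0.3, -0.6, -2.8]
grip_width: 0.121
(array([ 0.28,  0.22, -2.87]), array([0.29, 0.37, 0.25]))
tcp [ 0.5352 -0.1508  0.2802] yang -1.756 shift/0.3 [-0.4936 -1.093  -0.012 ] turn frac -0.9524 F [ 0.52  0.04 -2.64] w 9.9 t 17.6 tilt z [-0.001  0.    -1.   ]
[([303, 277, 29, 87, 2036], [317.5, 322.2])]
```

```bash
python3 -m pendant '[[255,0,0,-0.005,-0.04],[255,0,0,0,-0.07],[255,0,0,0,-0.09],[255,0,0,0,-0.09],[255,0,0,0,-0.09],[255,0,0,0,-0.09],[255,0,0,0,-0.09],[255,0,0,0,-0.09],[255,0,0,0,-0.09],[255,0,0,0,-0.09]]'; python3 -m pendant '[[255,0,0,0,-0.07],[255,0,0,0,-0.04],[255,0,0,0,-0.012],[255,0,0,0,0],[255,0,0,0,0]]';  python3 - <<'E'
from h import *
go([.450,.1988,.284],-.26)
E
```

```text
time_s: 18.7
tcp_pos: [0.5354, -0.1509, 0.2822]
tool_rot: [0.846, 0.533, -0.0, -0.0]
ft_force: [-0.9, -0.7, -2.8]
grip_width: 0.119
time_s: 19.2
tcp_pos: [0.5354, -0.1509, 0.2823]
tool_rot: [0.793, 0.609, -0.0, -0.0]
ft_force: [-0.2, 0.0, -2.9]
grip_width: 0.119
tcp [ 0.5354 -0.1509  0.2823] yang -0.2618 shift/0.3 [ 1.0523 -0.5766 -0.0057] turn frac -0.0011 F [-0.2   0.02 -2.88] w 10.1 t 19.2 tilt z [-0. -0. -1.]
```

```bash
python3 -m pendant '[[255,0.02,-0.011,0,0],[255,0.04,-0.022,0,0],[255,0.06,-0.033,0,0],[255,0.08,-0.044,0,0],[255,0.08,-0.044,0,0],[255,0.08,-0.044,0,0],[255,0.08,-0.044,0,0],[255,0.08,-0.044,0,0],[255,0.08,-0.044,0,0],[255,0.08,-0.044,0,0]]'; python3 -m pendant '[[255,0.08,-0.044,0,0],[255,0.08,-0.044,0,0],[255,0.08,-0.044,0,0],[255,0.06,-0.033,0,0],[255,0.04,-0.022,0,0],[255,0.02,-0.011,0,0],[255,0,0,0,0],[255,0,0,0,0],[255,0,0,0,0]]';  python3 - <<'E'
from h import *
go([.450,.1988,.284],-.26); print(favg(6))
a=env.camera("side");b=env.camera("wrist");cv2.imwrite("pics/s5.png",a);cv2.imwrite("pics/w5.png",b)
cv2.imwrite("pics/st.png",np.hstack([cv2.resize(a[170:320,240:400],(427,400),interpolation=2),cv2.resize(b[0:400],(370,400))[:,:370]]))
E
```

```text
time_s: 20.2
tcp_pos: [0.4784, 0.0775, 0.2825]
tool_rot: [0.793, 0.61, 0.0, -0.0]
ft_force: [0.2, 0.9, -2.7]
grip_width: 0.118
time_s: 21.1
tcp_pos: [0.4502, 0.1938, 0.2823]
tool_rot: [0.794, 0.609, -0.0, 0.0]
ft_force: [0.1, 0.2, -3.6]
grip_width: 0.123
tcp [0.4502 0.1938 0.2823] yang -0.2623 shift/0.3 [ 0.0159 -0.0048 -0.0058] turn frac -0.0015 F [ 0.12  0.15 -3.59] w 10.5 t 21.1 tilt z [-0.    -0.001 -1.   ]
(array([-0.01,  0.2 , -2.81]), array([0.41, 0.59, 0.39]))
```

View pics/st.png

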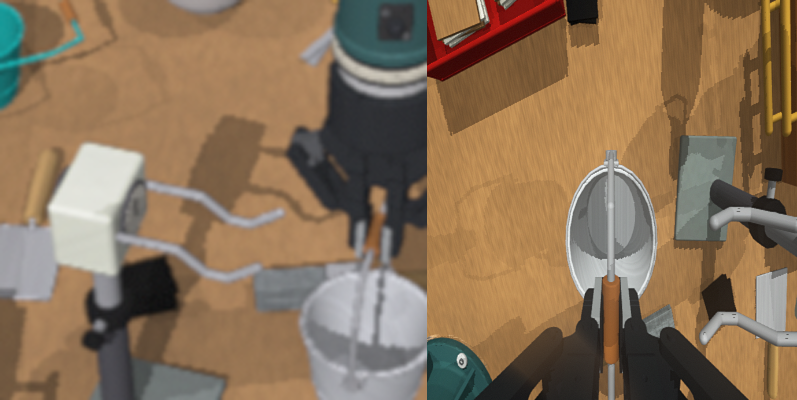

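View pics/w5.png

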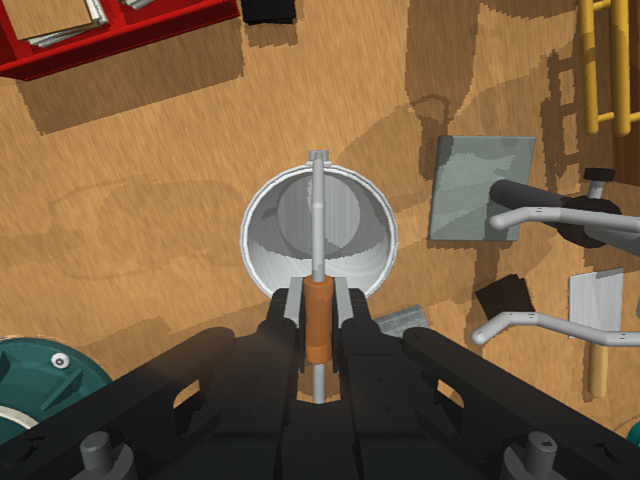

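```bash
python3 - <<'E'
from h import *
np.set_printoptions(precision=4,suppress=True)
from scipy.optimize import least_squares
def multi(obs):
    A=[];b=[]
    for px,c in obs:
        o,d=ray(px,c);d/=np.linalg.norm(d);N=np.eye(3)-np.outer(d,d);A.append(N);b.append(N@o)
    A=np.vstack(A);b=np.hstack(b);x=np.linalg.lstsq(A,b,rcond=None)[0];return x,np.linalg.norm(A@x-b)
# prong ends: centre of the tip
L=((202.4,250),(337.5,269.5),(493,222)); Rr=((231,258.4),(345.5,249.5),(478,338))
C=("top","side","wrist")
l,e1=multi(list(zip(L,C)));r,e2=multi(list(zip(Rr,C)));print(l,e1,r,e2)
for z in(.25,.255,.26,.265,.27):
    a,b=atz(L[2],"wrist",z),atz(Rr[2],"wrist",z);print(z,a[:2],b[:2],np.linalg.norm(a-b))
m=(l+r)/2;d=l-r;print(m,np.linalg.norm(d),np.arctan2(-d[0],d[1]))
for px in ((318,320),(318,277),(318,364)): print(atz(px,"wrist",.2835))
s=env.sense();M=R.from_quat(s["tool_rot"]).as_matrix();print("tips mid in tool",M.T@(m-s["tcp_pos"]))
E
```

```text
[0.5315 0.2064 0.2619] 0.002232933066869404 [0.5173 0.1521 0.2614] 0.002475205009223646
0.25 [0.5366 0.2022] [0.5217 0.1431] 0.06099438973743253
0.255 [0.5344 0.2042] [0.52   0.1469] 0.05905385251693638
0.26 [0.5323 0.2061] [0.5184 0.1507] 0.05711331529644021
0.265 [0.5302 0.2081] [0.5167 0.1546] 0.055172778075944034
0.27 [0.528 0.21 ] [0.5151 0.1584] 0.05323224085544786
[0.5244 0.1792 0.2616] 0.056071370870901714 -0.25622300053259617
[0.4509 0.1931 0.2835]
[0.4556 0.2108 0.2835]
[0.4456 0.1735 0.2835]
tips mid in tool [0.0042 0.0758 0.0207]
```

```bash
python3 -m pendant '[[255,0.014,0.01,0,0],[255,0,0.03,0,0],[255,0,0.045,0,0],[255,0,0.05,0,0],[255,0,0.05,0,0],[255,0,0.05,0,0],[255,0,0.05,0,0],[255,0,0.04,0,0],[255,0,0.025,0,0],[255,0,0.013,0,0]]'; python3 -m pendant '[[255,0,0,0,0],[255,0,0,0,0],[255,0,0,0,0]]'; python3 - <<'E'
from h import *
m=np.array([.5244,.1792,.2616]); u=m+.033*np.array([np.cos(-.26),np.sin(-.26),0]); print(u)
go([u[0],u[1],.25],-.26); print(favg(8))
b=env.camera("wrist");cv2.imwrite("pics/w6.png",b)
E
```

```text
time_s: 22.5
tcp_pos: [0.5571, 0.1705, 0.2822]
tool_rot: [0.793, 0.609, -0.0, -0.0]
ft_force: [0.8, 0.2, -1.9]
grip_width: 0.117
time_s: 22.8
tcp_pos: [0.5556, 0.1713, 0.2824]
tool_rot: [0.793, 0.61, -0.0, -0.0]
ft_force: [0.4, 0.3, -2.3]
grip_width: 0.119
[0.55629087 0.17071634 0.2616    ]
tcp [0.5556 0.1713 0.2824] yang -0.2596 shift/0.3 [-0.0011  0.0029  0.1078] turn frac 0.0002 F [ 0.41  0.3  -2.33] w 10.1 t 22.8 tilt z [-0.001 -0.    -1.   ]
(array([ 0.08, -0.24, -2.97]), array([0.44, 0.64, 0.35]))
```

View pics/w6.png

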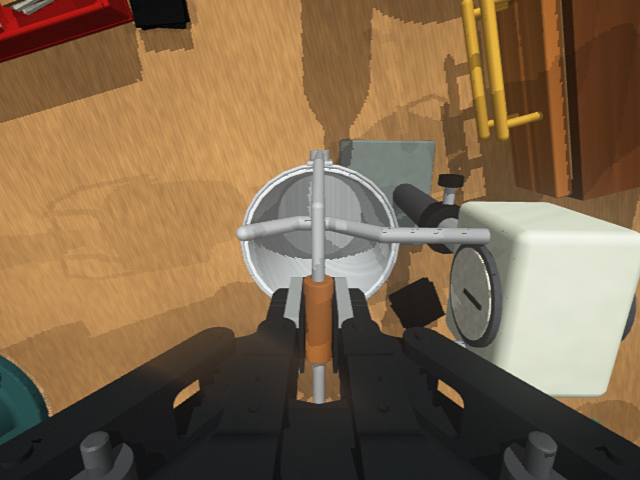

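```bash
python3 -m pendant '[[255,0,0.003,0.008,0],[255,0,0,0.015,0],[255,0,0,0.015,0],[255,0,0,0.015,0],[255,0,0,0.015,0],[255,0,0,0.01,0],[255,0,0,0,0],[255,0,0,0,0]]'; cat > d.py <<'E'
from h import *
f=favg(6); s=env.sense(); print(f[0],s["tcp_pos"].round(4),s["time_s"])
E
python3 d.py; python3 -m pendant '[[255,0,0,0.005,0],[255,0,0,0.005,0],[255,0,0,0,0]]' >/dev/null; python3 d.py;python3 -m pendant '[[255,0,0,0.005,0],[255,0,0,0,0]]' >/dev/null; python3 d.py;
```

```text
time_s: 24.05
tcp_pos: [0.5572, 0.1707, 0.2589]
tool_rot: [0.793, 0.609, -0.0, -0.0]
ft_force: [0.2, 0.6, -3.3]
grip_width: 0.117
[ 0.21 -0.09 -2.6 ] [0.5573 0.1707 0.2591] 24.35
[ 0.14 -0.09 -2.51] [0.5572 0.1707 0.256 ] 24.95
[ 0.17 -0.07 -2.55] [0.5572 0.1707 0.2545] 25.45
```

```bash
for i in 1 2 3 4; do python3 -m pendant '[[255,0,0,0.005,0],[255,0,0,0,0]]' >/dev/null; python3 d.py; done
```

```text
[ 0.1   0.22 -2.68] [0.5572 0.1707 0.2529] 25.95
[-0.07  0.33 -2.88] [0.5572 0.1707 0.2515] 26.45
[-0.12 -0.08 -3.01] [0.5572 0.1707 0.25  ] 26.95Traceback (most recent call last):
  File "d.py", line 2, in <module>
    f=favg(6); s=env.sense(); print(f[0],s["tcp_pos"].round(4),s["time_s"])
  File "h.py", line 23, in favg
    for i in range(n): env.camera("side"); F.append(env.sense()["ft_force"])
                       ~~~~~~~~~~^^^^^^^^
ValueError: 200 camera calls are used up
```

```bash
for j in 1 2 3 4; do python3 -m pendant '[[255,0,0,0,0]]' | grep -E "force|pos"; done; python3 -m pendant '[[255,0,0,0.004,0],[255,0,0,0,0]]' | grep -E "force|pos"; for j in 1 2 3; do python3 -m pendant '[[255,0,0,0,0]]' | grep -E "force|pos|time"; done
```

```text
tcp_pos: [0.5572, 0.1706, 0.2484]
ft_force: [0.7, -0.8, -2.6]
tcp_pos: [0.5572, 0.1706, 0.2484]
ft_force: [0.3, 0.1, -2.9]
tcp_pos: [0.5572, 0.1706, 0.2485]
ft_force: [0.1, -0.5, -3.5]
tcp_pos: [0.5572, 0.1706, 0.2485]
ft_force: [0.1, -0.0, -2.1]
tcp_pos: [0.5573, 0.1707, 0.2474]
ft_force: [-0.8, -0.8, -1.3]
time_s: 27.9
tcp_pos: [0.5573, 0.1707, 0.2474]
ft_force: [-0.8, -1.4, -2.0]
time_s: 28.0
tcp_pos: [0.5573, 0.1707, 0.2474]
ft_force: [0.0, 0.6, -1.2]
time_s: 28.1
tcp_pos: [0.5573, 0.1707, 0.2474]
ft_force: [-0.1, -0.0, -1.4]
```

```bash
python3 -m pendant '[[255,0,0,0.003,0],[255,0,0,0,0]]' | grep -E "force|pos"; for j in 1 2 3 4; do python3 -m pendant '[[255,0,0,0,0]]' | grep -E "force|pos"; done
```

```text
tcp_pos: [0.5573, 0.1707, 0.2465]
ft_force: [-0.7, 0.4, 0.6]
tcp_pos: [0.5573, 0.1707, 0.2465]
ft_force: [0.5, 0.2, 0.0]
tcp_pos: [0.5573, 0.1707, 0.2465]
ft_force: [-0.7, -0.5, 0.1]
tcp_pos: [0.5573, 0.1707, 0.2465]
ft_force: [-0.2, 0.3, 0.1]
tcp_pos: [0.5573, 0.1707, 0.2464]
ft_force: [-0.3, 0.0, 0.4]
```

```bash
python3 -m pendant '[[222,0,0,0,0],[215,0,0,0,0],[205,0,0,0,0],[190,0,0,0,0],[175,0,0,0,0],[155,0,0,0,0],[135,0,0,0,0],[135,0,0,0,0],[135,0,0,0,0]]' 20; python3 -m pendant '[[135,0,0,-0.01,0],[135,0,0,-0.02,0],[135,0,0,-0.03,0],[135,0,0,-0.05,0],[135,0,0,-0.08,0],[135,0,0,-0.1,0],[135,0,0,-0.1,0],[135,0,0,-0.1,0],[135,0,0,0,0],[135,0,0,0,0]]'
```

```text
time_s: 29.6
tcp_pos: [0.5572, 0.1706, 0.2463]
tool_rot: [0.793, 0.609, -0.0, 0.0]
ft_force: [1.4, 0.4, 0.8]
grip_width: 0.473
time_s: 30.6
tcp_pos: [0.5574, 0.1708, 0.3947]
tool_rot: [0.793, 0.609, 0.001, 0.0]
ft_force: [0.1, -0.3, -0.7]
grip_width: 0.469
```

```bash
for j in 1 2 3; do python3 -m pendant '[[135,0,0,0,0],[135,0,0,0,0],[135,0,0,0,0],[135,0,0,0,0],[135,0,0,0,0],[135,0,0,0,0],[135,0,0,0,0],[135,0,0,0,0],[135,0,0,0,0],[135,0,0,0,0]]'|grep -E "force|time"; done; python3 -c "
from workcell import env
print(env.finish_job())"
```

```text
time_s: 31.6
ft_force: [0.1, -0.5, -0.6]
time_s: 32.6
ft_force: [0.1, -0.4, 0.1]
time_s: 33.6
ft_force: [0.7, 0.1, 0.3]
the job is handed in; nothing more can be done
None
```

I swung the metal pail's handle upright by pushing it from outside with one finger, and lifted the pail by the grip. I turned it to face the hook, brought it in from the prong tips and lowered it onto both prongs. I handed in at 33.6 s.

**What the checks showed**
- **Not dragged:** partway through the swing, a comparison of top views put the pail in its starting place, to within about 1 mm. The same comparison after gripping gave a poor match (score 0.54, with the arm close by), so it neither confirms nor rules out a later shift. Sideways force briefly reached about 1.4 N on average during the swing, with one reading of 1.8 N.
- **Upright:** a picture just before gripping showed the handle nearly upright.
- **Lined up:** the last picture showed the wire centred over the visible prong's trough. The other prong was hidden by the gripper, so I relied on measured positions for it.
- **Hook carries it:** the pail's weight, about 2.9 N, passed to the hook at the height the pictures had predicted, over about 2 mm in steps of about 1 mm. The force on the gripper then read about 0.2 N, so the hook was not pushed down beyond the pail's weight.
- **Robot clear:** after I opened the fingers and raised the arm 15 cm, the force stayed near zero for 3 s.

**What I could not check:** I used up all 200 camera calls, mostly on averaging force readings, during the final lowering. There is no picture of the released pail, so its hanging still on both prongs rests on the force readings and the measured positions. The other things on the table were not looked at again either.

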